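# Reset the guard interlock with the two-button chord

## Task

Reset the interlock on the control box that has the sliding cover and the dial: with the fingertips push the cover all the way back to bare its two round buttons, then press both buttons fully down together, one under each fingertip, never one alone, and hold them until the dial pointer has swung right round to its stop. Then let both buttons come up and draw clear, leaving the cover open. Do not press the square keys on the other box, and leave everything else on the desk standing or lying where it is, without lifting or shifting it.

Things in the scene. Friction and masses are not known exactly. Their poses are not given: they have to be found in the camera images.
- control_box: grey box fixed to the desk, the one to work on: 200 (x) x 130 (y) x 50 mm high, with a sliding aluminium cover over two round buttons and a white dial at its near end. Origin under its centre; x to its far end, y to its left, z up. In the left or right place, turned up to 0.3 rad. Button axes at x = 0, y = +30 and -30 mm; dial centre at x = -69 mm
- button_left_top (a point): centre of the flat top of the left (+y) round button, 24 mm across; unpressed it stands 61 mm above the desk (11 mm above the box), in a fixed steel collar 31 mm across and 2.5 mm high. It moves with the button; the two buttons are 60 mm apart centre to centre
- button_right_top (a point): centre of the flat top of the right (-y) round button, the same as the left one
- button_left (a joint): how far the left button is pressed, m: 0 up, 0.006 fully down; a spring returns it, about 2 N to start it and 6 to 7 N to hold it down
- button_right (a joint): how far the right button is pressed, the same as the left one
- cover (a joint): how far the cover has been slid back along the box's +x, m: 0 shut over both buttons, 0.070 fully open against its end stop; it starts at 0 to 0.010. It runs on rails with about 1.5 N of friction, cannot be lifted off and stays where it is left
- cover_lip (a point): middle of the top edge of the front face of the cover's upright lip, 81 mm above the desk; moves with the cover. Lip 70 mm wide (y), 4 mm thick (towards +x), 14 mm high above the cover plate, which runs 52 mm back from it, 105 mm wide, top 67 mm above the desk. Push this face towards +x; fully open it stands 42 mm beyond the button axes
- pointer (a joint): angle of the dial's flat black pointer (top 57 mm above the desk), rad: 0 points left (+y); it swings clockwise seen from above to its stop at 3.14, pointing right. Slow timing gear: 3 to 4 s with both buttons fully down, 5 to 7 s if 1.5 mm short; one button alone never brings it home. It swings slowly back after release
- inching_box: a second grey box with the same housing, origin and axes, in the other place, but with two bare square keys 24 mm wide (tops 61 mm above the desk, at x = 0, y = +30 and -30 mm), no cover and no dial; not to be pressed
- key_left (a joint): how far the left square key is pressed, m; must stay at 0
- key_right (a joint): how far the right square key is pressed, m; must stay at 0
- tape_measure: yellow tape measure 37x83x64 mm standing on the desk, a bystander; origin under its centre
- masking_tape: roll of masking tape, 69 mm across, 24 mm high, a bystander; origin under its centre
- corner_key_0: cast metal corner key 45x45x28 mm, a bystander between the boxes; origin under its centre
- glue_bottle: small white glue bottle with a pointed cap, 29 mm across, 85 mm high, a bystander between the boxes; origin under its centre
- marker: black marker lying near the front of the desk, 143 mm long, 18 mm thick, a bystander; origin under its centre
- pliers: red-handled pliers lying at the right of the desk, 178 mm long, a bystander; origin under their centre

How it is judged:
By the outcome, as a careful person would: the job done as asked, in the order asked, and still so for the second after the job is handed in, with the robot touching nothing.
It also fails if it takes over 48 s, if anything falls off the work surface, if the arm or the gripper's body presses on something with over 40 N, if the wrist force passes 120 N, or if a joint passes its speed limit or range.

## Robot

A 6-joint arm with a two-finger parallel gripper is mounted at the origin on a cart in front of the work surface, level with it; the furniture and walls round the work are solid. World frame = base frame: x ahead of the robot, y to its left, z up, the work surface at z = 0. Lengths are in m, angles in rad, forces in N, time in s.
With the tool pointing down it reaches from about 0.25 to 0.85 m from the base axis. Payload 12.5 kg.
Tool frame: the origin (TCP) lies on the centre line of the jaws, within the pads' length; the fingertips stand 25 mm ahead of it and the grasp point (between the pads) lies 6 mm ahead of it; z points along the fingers, y is the line along which they close (so a half turn about z gives the same grasp; the last joint's range is limited). The gripper opens to 93 mm and grips with 3 to 60 N. Pads are 15 mm wide; open, the fingers measure 128 mm over their backs; the gripper's body (75 mm by 188 mm) begins 65 mm behind the grasp point.
Start: joints at [-1.373, 0.351, 1.652, -0, 1.139, -0.085], TCP at [0.153, -0.528, 0.244] pointing down, gripper open.
Joint ranges: [-2.75, 2.75], [-0.79, 2.1], [0.01, 2.65], [-1.57, 4.71], [0.07, 3.14], [-2.87, 2.87]. Speed limits (rad/s): [2.22, 2.22, 2.79, 3.14, 3.14, 3.14].

## Interface

Orientations are given as a unit quaternion [x, y, z, w].
In Python, from cell import r, eyes gives the robot as it stands (r), with the cameras (eyes).
- The arm moves only by the tool drive_effector, called after "Request:" by a JSON object that holds its "op" and its "data". Schema: {"type":"object","properties":{"moves":{"type":"object","properties":{"sx":{"type":"array","items":{"type":"number"},"minItems":1,"maxItems":20},"sy":{"type":"array","items":{"type":"number"},"minItems":1,"maxItems":20},"sz":{"type":"array","items":{"type":"number"},"minItems":1,"maxItems":20},"ax":{"type":"array","items":{"type":"number"},"minItems":1,"maxItems":20},"ay":{"type":"array","items":{"type":"number"},"minItems":1,"maxItems":20},"az":{"type":"array","items":{"type":"number"},"minItems":1,"maxItems":20}},"additionalProperties":false,"required":["sx","sy","sz","ax","ay","az"]},"jaw":{"type":"number"},"squeeze":{"type":"number"},"only":{"type":"string"},"quiet":{"type":"boolean"},"lines":{"type":"string"}},"required":["moves"],"additionalProperties":false}. moves is an object with one list for each field, all of the same length, 1 to 20, a row being the entries at one place: sx, sy, sz (the shift in m), ax, ay, az (a rotation vector in rad); each row is the pose to reach, as a shift and turn from the pose commanded when the call began, along the tool's axes at that moment; what a row does not reach only later rows make up. A row lasts 1/10 s, in which the tool goes at most 0.05 m and 0.15 rad, less where a joint would pass 70% of its speed; a pose out of reach is approached as far as the arm can. jaw is the opening from 0.0 (shut) to 1.0 (fully open), set as the call begins (left out keeps the last). The fingers move at their own pace and stop on an object; squeeze is the grip in N (left out, the last holds). Time passes only in rows, so rows that do not move let the fingers close. The tool returns the time, the measured TCP pose, the force, the opening and the grip force at its end. only (a regular expression) keeps the lines of the reply that match it, lines (a string "A,B") keeps lines A to B, and quiet returns only ok. Input that does not fit is refused with a message, and nothing moves.
- r.get_state(): the state, without advancing time (a new reading comes with each control period).
- eyes.grab_frame(name): name is "scene" or "top" or "wrist"; returns a dict with "img" (420x560x3 uint8, red, green, blue), "fx", "fy", "cx", "cy" (pixels), "R" (3x3) and "t" (3): a world point X has camera coordinates R X + t; the wrist camera has in their place "mount" (4x4, takes a point from camera to tool coordinates, whose origin is the TCP and whose axes are the flange's). Camera axes: x right, y down, z forward; pixel columns grow to the right and rows downward; lengths in m; the calibration is good to about 2 mm. A picture is of the moment at which its call begins: read the wrist's pose just before it. There is no depth.
- r.finish_job(): hands the job in; it is judged then, once.
The state is a dict: "clock": time; "qpos": joint angles; "qvel": joint speeds; "joint_efforts": joint torques, N m; "eef_pos": TCP position; "eef_rot": TCP orientation; "wrist_force": force on the tool from outside, world axes, zero at the start; "torque": the same for the moment, N m; "finger_gap": opening from 0.0 (shut) to 1.0 (fully open); "grasp_force": force on a finger pad.
Only numpy, scipy, OpenCV 4.12 (cv2) and the standard library are available. Lean on these libraries where they do the work, as an engineer would, in place of code of your own. Each camera call takes 0.05 s, during which the arm holds its last target. There are 200 camera calls.

## Working session

There is one attempt and no reset: what is moved stays moved. The work goes in short steps, Python scripts to look and compute and a tool call to move; the robot and the scene stay as the last step left them, time stands still between calls to the robot, and variables do not carry over. Pictures are saved under pics/ and viewed, at most 10 in all, crops included, and the job is handed in when it is done.

```bash
ls; mkdir -p pics; python3 - <<'E'
from cell import r, eyes
import cv2
s=r.get_state();print({k:s[k] for k in('clock','eef_pos','eef_rot','wrist_force','finger_gap')})
for n in('top','scene'):
    f=eyes.grab_frame(n);cv2.imwrite(f'pics/{n}0.png',f['img'][:,:,::-1]);print(n,f['fx'],f['fy'],f['cx'],f['cy'],f['R'],f['t'])
E
```

```text
cell.py
pics
{'clock': 0.0, 'eef_pos': array([ 0.15342865, -0.52784273,  0.24311818]), 'eef_rot': array([ 9.90021982e-01,  1.40911862e-01, -3.45579517e-05, -5.66593118e-04]), 'wrist_force': array([-0.82000975, -0.03576061,  0.20963864]), 'finger_gap': 0.998802217016484}
top 480.4700648493086 480.4700648493086 289.29651010430905 215.64483509600225 [[-0.01913974 -0.99976888 -0.00979047]
 [-0.98538564  0.02052032 -0.16909775]
 [ 0.16925957  0.0064109  -0.98555066]] [0.01570613 0.54465208 1.45552925]
scene 518.7323311028993 518.7323311028993 273.65868519458013 209.4901243542407 [[-7.06147091e-01 -7.08065146e-01  1.86779857e-04]
 [-4.80651329e-01  4.79155574e-01 -7.34427829e-01]
 [ 5.19933252e-01 -5.18703851e-01 -6.78686768e-01]] [0.34472811 0.32075871 1.14785944]
```

View pics/top0.png

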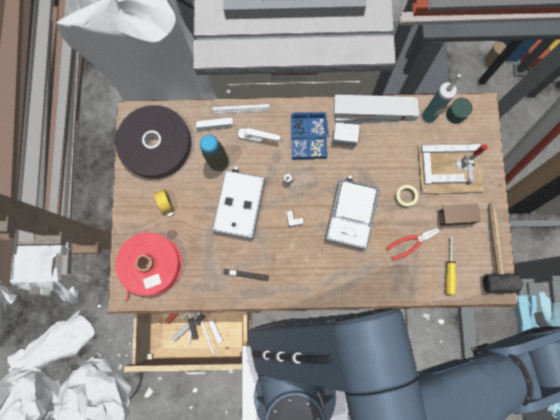

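View pics/scene0.png

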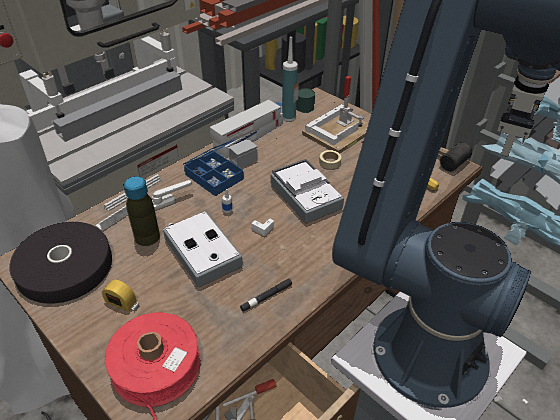

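The control box is the right one, at about (352,213) in the top view and (307,190) in the scene view. The inching box is at (239,205) in the top view. Next I'll enlarge both views of the control box.

```bash
python3 - <<'E'
import cv2,numpy as np
a=cv2.imread('pics/top0.png')[170:260,315:395];b=cv2.imread('pics/scene0.png')[150:230,260:350]
a=cv2.resize(a,None,fx=5,fy=5,interpolation=cv2.INTER_CUBIC);b=cv2.resize(b,None,fx=4.4444,fy=4.4444,interpolation=cv2.INTER_CUBIC)
h=450;o=np.zeros((h,800,3),np.uint8);o[:450,:400]=a;o[:b.shape[0],400:400+b.shape[1]]=b
cv2.imwrite('pics/crop0.png',o)
E
```

```text
(no output)
```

View pics/crop0.png

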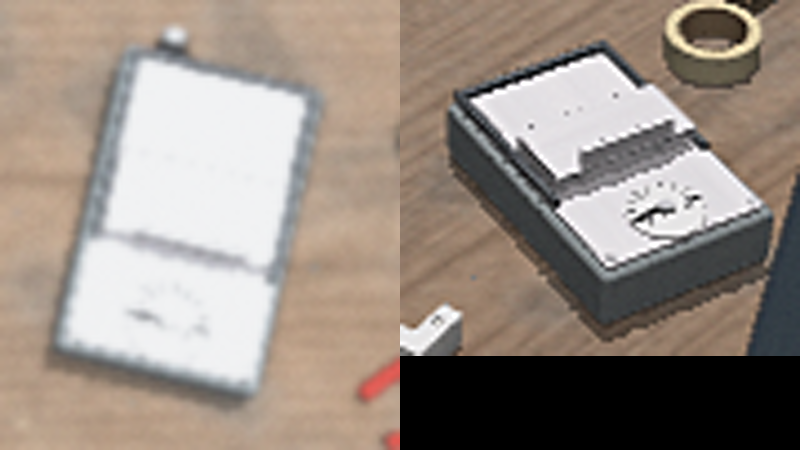

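The enlarged crop shows the cover shut over both buttons and the dial at the near end. The top-face corners in crop pixels are, in the top view, (126,48), (320,92), (255,398) and (57,350). In the scene view they are (453,100), (607,42), (772,215) and (605,278). I'll fit the box pose from these.

```bash
cat > h.py <<'E'
import numpy as np
from scipy.optimize import least_squares
from scipy.spatial.transform import Rotation as Rot
def proj(f,X,R=None,t=None):
    R=f['R'] if R is None else R; t=f['t'] if t is None else t
    c=np.atleast_2d(X)@np.array(R).T+t
    return c[:,:2]/c[:,2:]*[f['fx'],f['fy']]+[f['cx'],f['cy']]
def wcam(f,p,q):  # world->cam for wrist
    T=np.eye(4);T[:3,:3]=Rot.from_quat(q).as_matrix();T[:3,3]=p
    W=np.linalg.inv(T@np.array(f['mount']));return W[:3,:3],W[:3,3]
def box(P,L):  # P=x,y,yaw ; L local pts
    L=np.atleast_2d(L);c,s=np.cos(P[2]),np.sin(P[2])
    return np.c_[P[0]+c*L[:,0]-s*L[:,1],P[1]+s*L[:,0]+c*L[:,1],L[:,2]]
E
python3 - <<'E'
from cell import r, eyes
from h import *
ft=eyes.grab_frame('top');fs=eyes.grab_frame('scene')
C=np.array([[.1,.065,1],[.1,-.065,1],[-.1,-.065,1],[-.1,.065,1]])
a=np.array([[126,48],[320,92],[255,398],[57,350]])/5-.4+[315,170]
b=(np.array([[453,100],[607,42],[772,215],[605,278]])-[400,0])/4.4444-.4+[260,150]
def res(P):
    X=box(P,C*[1,1,P[3]]);return np.r_[(proj(ft,X)-a).ravel(),(proj(fs,X)-b).ravel()]
o=least_squares(res,[.5,-.15,0,.05]);print(o.x,o.fun.round(1).tolist())
o2=least_squares(lambda P:res(np.r_[P,.05]),[.5,-.15,0]);print(o2.x)
w=eyes.grab_frame('wrist');print(w['mount'],w['fx'],w['cx'],w['cy'])
s=r.get_state();print(Rot.from_quat(s['eef_rot']).as_matrix().round(3))
E
```

```text
[ 0.54719118 -0.19221149 -0.26674978  0.05114268] [-0.3, -1.1, 1.2, -0.1, 0.3, 0.3, -1.3, -0.4, -1.7, 0.6, 0.7, 0.5, 1.7, -0.8, 0.1, 0.6]
[ 0.54760422 -0.19265765 -0.26664318]
[[ 4.90973073e-04 -9.68998799e-01 -2.47064944e-01  6.85180434e-02]
 [ 9.99999224e-01  7.58605710e-04 -9.88061383e-04  6.34798225e-04]
 [ 1.14485517e-03 -2.47064267e-01  9.68998420e-01 -1.41443556e-01]
 [ 0.00000000e+00  0.00000000e+00  0.00000000e+00  1.00000000e+00]] 300.2839430175324 282.3682414438625 206.14969157766492
[[ 0.96   0.279 -0.   ]
 [ 0.279 -0.96   0.001]
 [ 0.    -0.001 -1.   ]]
```

The box is at about (0.547, -0.192) with yaw -0.267. I'll move to hover over its near part, aligned with the box, with the fingers set about 60 mm apart centre to centre.

Request:
{"op": "drive_effector", "data": {"moves": {"sx":[0.05,0.09,0.13,0.17,0.21,0.25,0.29,0.33,0.37,0.4,0.413,0.413,0.413,0.413,0.413],"sy":[-0.03,-0.06,-0.085,-0.11,-0.13,-0.155,-0.18,-0.2,-0.225,-0.24,-0.249,-0.249,-0.249,-0.249,-0.249],"sz":[0.005,0.01,0.02,0.02,0.03,0.03,0.04,0.04,0.043,0.043,0.043,0.043,0.043,0.043,0.043],"ax":[0,0,0,0,0,0,0,0,0,0,0,0,0,0,0],"ay":[0,0,0,0,0,0,0,0,0,0,0,0,0,0,0],"az":[0.1,0.2,0.3,0.4,0.5,0.55,0.55,0.55,0.55,0.55,0.55,0.55,0.55,0.55,0.55]}, "jaw": 0.457, "squeeze": 20}}

```text
clock: 1.75
eef_pos: [0.4801, -0.1745, 0.2007]
eef_rot: [0.991, -0.134, 0.0, 0.0]
wrist_force: [-0.1, -0.9, -0.8]
finger_gap: 0.457
grasp_force: 0.0
```

```bash
python3 - <<'E'
from cell import r, eyes
import cv2
from h import *
s=r.get_state();f=eyes.grab_frame('wrist');np.save('pics/w1.npy',np.r_[s['eef_pos'],s['eef_rot']])
print(s['eef_pos'],Rot.from_quat(s['eef_rot']).as_matrix().round(4),s['wrist_force'],s['finger_gap'],abs(s['qvel']).max())
R,t=wcam(f,s['eef_pos'],s['eef_rot']);P=[.5474,-.1924,-.2667]
L=np.array([[.1,.065,.05],[.1,-.065,.05],[-.1,-.065,.05],[-.1,.065,.05],[-.028,.035,.081],[-.028,-.035,.081],[-.018,.035,.081],[-.069,0,.057]])
print(proj(f,box(P,L),R,t).round(0).tolist())
cv2.imwrite('pics/w1.png',f['img'][:,:,::-1])
E
```

```text
[ 0.48010722 -0.17454624  0.200708  ] [[ 9.642e-01 -2.653e-01  0.000e+00]
 [-2.653e-01 -9.642e-01 -1.000e-04]
 [ 0.000e+00  1.000e-04 -1.000e+00]] [-0.07601709 -0.85505055 -0.78578619] 0.4571298391290195 0.0029613865071731567
[[206.0, 8.0], [357.0, 8.0], [345.0, 229.0], [218.0, 229.0], [241.0, 162.0], [322.0, 162.0], [241.0, 150.0], [282.0, 201.0]]
```

View pics/w1.png

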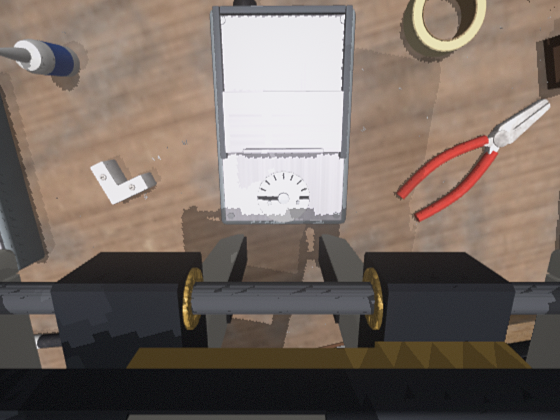

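The wrist view shows the box top corners at about (213,6), (355,7), (348,222) and (219,222). The dial centre is near (284,197) and the lip edge near row 150. I'll enlarge it to refine these.

```bash
python3 - <<'E'
import cv2
a=cv2.imread('pics/w1.png')[0:240,200:370]
cv2.imwrite('pics/w1c.png',cv2.resize(a[90:],None,fx=4,fy=4,interpolation=cv2.INTER_CUBIC))
E
```

```text
(no output)
```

View pics/w1c.png

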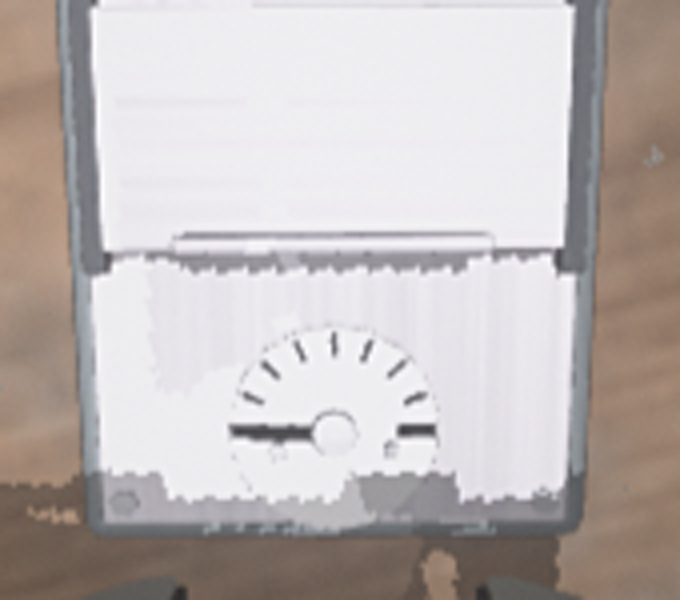

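The enlarged view puts the dial centre at wrist pixel (283.7,198). The near corners are (222.5,223.7) and (344.5,223), and the lip's front top edge runs from (243,152.5) to (323.5,152.5).

```bash
python3 - <<'E'
from cell import r, eyes
from h import *
ft=eyes.grab_frame('top');fs=eyes.grab_frame('scene');w=eyes.grab_frame('wrist');v=np.load('pics/w1.npy');R,t=wcam(w,v[:3],v[3:])
C=np.array([[.1,.065,.05],[.1,-.065,.05],[-.1,-.065,.05],[-.1,.065,.05]])
a=np.array([[126,48],[320,92],[255,398],[57,350]])/5-.4+[315,170]
b=(np.array([[453,100],[607,42],[772,215],[605,278]])-[400,0])/4.4444-.4+[260,150]
Lw=np.vstack([C,[[-.069,0,.055]]]);c=np.array([[212,5.5],[355,6.5],[344.5,223],[222.5,223.7],[283.5,198]])
Ll=lambda k,z=.081:np.array([[-.028+k,.035,z],[-.028+k,-.035,z]]);l=np.array([[243,152.5],[323.5,152.5]])
def rw(Q):return np.r_[(proj(w,box(Q,Lw),R,t)-c).ravel(),(proj(w,box(Q,Ll(Q[3])),R,t)-l).ravel()]
o=least_squares(rw,[.547,-.192,-.267,.004],x_scale=[.1,.1,.1,.01],loss='soft_l1');print('wrist',o.x.round(4),rw(o.x).round(1).tolist())
def al(Q):
  X=box(Q,C);return np.r_[rw(Q),(proj(ft,X)-a).ravel()*1.5,(proj(fs,X)-b).ravel()]
o=least_squares(al,[.547,-.192,-.267,.004],x_scale=[.1,.1,.1,.01],loss='soft_l1');print('all',o.x.round(4),rw(o.x).round(1).tolist())
# heights measured from two views free of text: lip width
z=least_squares(lambda Q:np.r_[rw(o.x)*0,(proj(w,box(o.x,Ll(Q[0],Q[1])),R,t)-l).ravel()],[.004,.08],x_scale=.01).x;print('lip k,z',z)
E
```

```text
wrist [ 0.5495 -0.1947 -0.2696  0.0053] [-4.1, -0.8, 4.5, -1.6, 2.3, 4.0, -2.9, 3.1, -0.3, 0.4, -0.3, -0.1, 0.7, 0.1]
all [ 0.5491 -0.1943 -0.2678  0.0058] [-4.6, 0.0, 4.0, -1.0, 2.2, 4.3, -3.0, 3.6, -0.4, 0.9, -0.6, 0.0, 0.4, 0.0]
lip k,z [0.00557544 0.07762305]
```

Request:
{"op": "drive_effector", "data": {"moves": {"sx":[0.02,0.02,0.02,0.02,0.03,0.038,0.046,0.054,0.062,0.07,0.078,0.086,0.094,0.1,0.1],"sy":[0.001,0.001,0.001,0.001,0.001,0.001,0.001,0.001,0.001,0.001,0.001,0.001,0.001,0.001,0.001],"sz":[0.04,0.08,0.1,0.104,0.104,0.104,0.104,0.104,0.104,0.104,0.104,0.104,0.104,0.104,0.104],"ax":[0,0,0,0,0,0,0,0,0,0,0,0,0,0,0],"ay":[0,0,0,0,0,0,0,0,0,0,0,0,0,0,0],"az":[0,0,0,0,0,0,0,0,0,0,0,0,0,0,0]}}}

```text
clock: 3.45
eef_pos: [0.5776, -0.2014, 0.0965]
eef_rot: [0.991, -0.133, 0.0, 0.0]
wrist_force: [0.4, 0.6, -0.1]
finger_gap: 0.458
grasp_force: 0.0
```

Request:
{"op": "drive_effector", "data": {"moves": {"sx":[0.003,0.006,0.006],"sy":[0,0,0],"sz":[0,0,0],"ax":[0,0,0],"ay":[0,0,0],"az":[0,0,0]}}}

```text
clock: 3.75
eef_pos: [0.5818, -0.2025, 0.0964]
eef_rot: [0.991, -0.133, -0.001, -0.0]
wrist_force: [-6.5, 0.8, 1.9]
finger_gap: 0.457
grasp_force: 2.8
```

Request:
{"op": "drive_effector", "data": {"moves": {"sx":[0.002,0.003,0.003],"sy":[0,0,0],"sz":[0,0,0],"ax":[0,0,0],"ay":[0,0,0],"az":[0,0,0]}}}

```text
clock: 4.05
eef_pos: [0.5822, -0.2026, 0.0963]
eef_rot: [0.991, -0.133, -0.005, -0.001]
wrist_force: [-20.3, 4.5, 14.1]
finger_gap: 0.459
grasp_force: 10.5
```

Request:
{"op": "drive_effector", "data": {"moves": {"sx":[-0.015,-0.025,-0.04,-0.06,-0.08,-0.08,-0.08],"sy":[0,0,0,0,0,0,0],"sz":[0,0,0,-0.02,-0.05,-0.05,-0.05],"ax":[0,0,0,0,0,0,0],"ay":[0,0,0,0,0,0,0],"az":[0,0,0,0,0,0,0]}}}

```text
clock: 4.75
eef_pos: [0.5087, -0.1826, 0.1472]
eef_rot: [0.991, -0.133, 0.001, 0.0]
wrist_force: [0.2, 0.4, -1.2]
finger_gap: 0.458
grasp_force: 0.0
```

```bash
python3 - <<'E'
from cell import r, eyes
import cv2
from h import *
s=r.get_state();f=eyes.grab_frame('wrist');np.save('pics/w2.npy',np.r_[s['eef_pos'],s['eef_rot']])
print(s['eef_pos'],s['clock'])
cv2.imwrite('pics/w2.png',f['img'][:,:,::-1]);cv2.imwrite('pics/w2c.png',cv2.resize(f['img'][0:300,180:390,::-1],None,fx=2,fy=2,interpolation=cv2.INTER_CUBIC))
R,t=wcam(f,s['eef_pos'],s['eef_rot'])
P=[.5495,-.1945,-.2685];print(proj(f,box(P,[[0,.03,.061],[0,-.03,.061],[.042,.035,.081],[.042,-.035,.081],[-.069,0,.055]]),R,t).round(1).tolist())
E
```

```text
[ 0.50867537 -0.18263491  0.14724021] 4.75
[[243.4, 165.4], [322.7, 165.6], [230.0, 104.9], [336.4, 105.0], [282.8, 247.8]]
```

View pics/w2c.png

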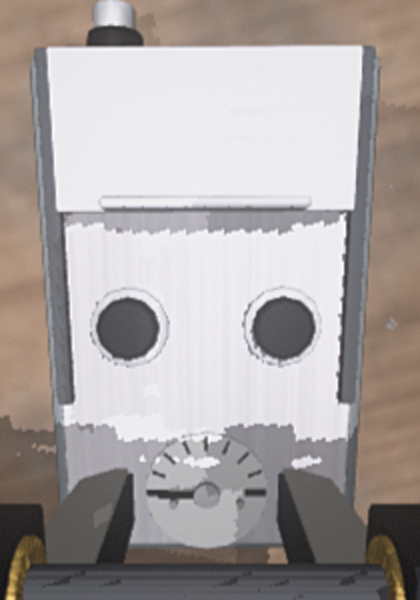

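The cover is fully open, since it stalled at 20 N. The buttons show at wrist pixels (244,164) and (322,164), within 1.5 px of the prediction. I'll move over them and hover first.

Request:
{"op": "drive_effector", "data": {"moves": {"sx":[0.03,0.043,0.043,0.043,0.043,0.043],"sy":[0.0005,0.0005,0.0005,0.0005,0.0005,0.0005],"sz":[0.02,0.04,0.052,0.055,0.055,0.055],"ax":[0,0,0,0,0,0],"ay":[0,0,0,0,0,0],"az":[0,0,0,0,0,0]}}}

```text
clock: 5.4
eef_pos: [0.5495, -0.1942, 0.0922]
eef_rot: [0.991, -0.133, 0.0, 0.0]
wrist_force: [0.5, -0.2, -0.1]
finger_gap: 0.456
grasp_force: 0.0
```

```bash
python3 - <<'E'
from cell import r, eyes
import cv2
from h import *
s=r.get_state();print(s['eef_pos'],s['eef_rot'].round(4),s['wrist_force'].round(1))
d=s['eef_pos'][:2]-[.5495,-.1945];c,q=np.cos(-.2685),np.sin(-.2685);print('local',c*d[0]+q*d[1],-q*d[0]+c*d[1])
f=eyes.grab_frame('wrist');a=f['img'][120:360,140:420,::-1];f=eyes.grab_frame('scene');b=f['img'][130:220,250:355,::-1]
a=cv2.resize(a,(400,343));b=cv2.resize(b,(400,343),interpolation=cv2.INTER_CUBIC)
cv2.imwrite('pics/w3.png',np.hstack([a,b]))
E
```

```text
[ 0.54953597 -0.19422165  0.09224943] [ 9.911e-01 -1.332e-01  3.000e-04  1.000e-04] [ 0.5 -0.2 -0.1]
local -3.916017383096814e-05 0.0002779184042907696
```

View pics/w3.png

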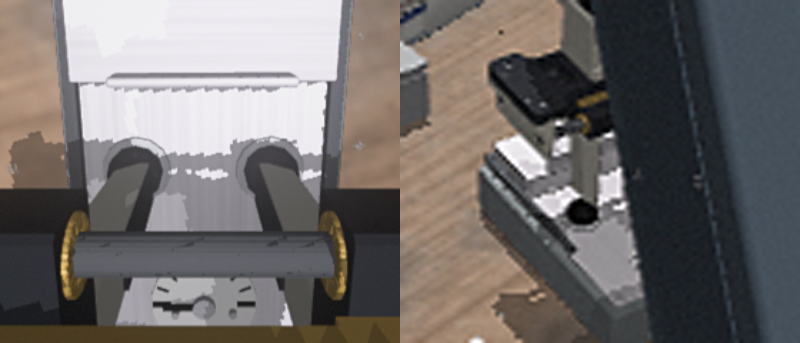

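The left half of the picture shows both fingertips centred over the buttons, at (133,160) and (270,160). Now I'll press.

Request:
{"op": "drive_effector", "data": {"moves": {"sx":[0,0,0,0,0,0,0,0],"sy":[0,0,0,0,0,0,0,0],"sz":[0.003,0.006,0.009,0.012,0.014,0.0155,0.0155,0.0155],"ax":[0,0,0,0,0,0,0,0],"ay":[0,0,0,0,0,0,0,0],"az":[0,0,0,0,0,0,0,0]}}}

```text
clock: 6.3
eef_pos: [0.55, -0.1944, 0.0799]
eef_rot: [0.991, -0.133, 0.0, 0.0]
wrist_force: [-15.1, 5.9, 45.9]
finger_gap: 0.455
grasp_force: 22.8
```

Request:
{"op": "drive_effector", "data": {"moves": {"sx":[0,0,0,0,0,0,0,0,0,0,0,0,0,0,0,0,0,0,0,0],"sy":[0,0,0,0,0,0,0,0,0,0,0,0,0,0,0,0,0,0,0,0],"sz":[-0.001,-0.001,-0.001,-0.001,-0.001,-0.001,-0.001,-0.001,-0.001,-0.001,-0.001,-0.001,-0.001,-0.001,-0.001,-0.001,-0.001,-0.001,-0.001,-0.001],"ax":[0,0,0,0,0,0,0,0,0,0,0,0,0,0,0,0,0,0,0,0],"ay":[0,0,0,0,0,0,0,0,0,0,0,0,0,0,0,0,0,0,0,0],"az":[0,0,0,0,0,0,0,0,0,0,0,0,0,0,0,0,0,0,0,0]}}}

```text
clock: 8.3
eef_pos: [0.5499, -0.1944, 0.08]
eef_rot: [0.991, -0.133, 0.0, 0.0]
wrist_force: [-11.8, 4.4, 34.7]
finger_gap: 0.457
grasp_force: 17.6
```

Request:
{"op": "drive_effector", "data": {"moves": {"sx":[0,0,0,0,0,0,0,0,0,0,0,0,0,0,0,0,0,0,0,0],"sy":[0,0,0,0,0,0,0,0,0,0,0,0,0,0,0,0,0,0,0,0],"sz":[0,0,0,0,0,0,0,0,0,0,0,0,0,0,0,0,0,0,0,0],"ax":[0,0,0,0,0,0,0,0,0,0,0,0,0,0,0,0,0,0,0,0],"ay":[0,0,0,0,0,0,0,0,0,0,0,0,0,0,0,0,0,0,0,0],"az":[0,0,0,0,0,0,0,0,0,0,0,0,0,0,0,0,0,0,0,0]}}}

```text
clock: 10.3
eef_pos: [0.55, -0.1944, 0.08]
eef_rot: [0.991, -0.133, 0.0, 0.0]
wrist_force: [-11.9, 4.4, 34.8]
finger_gap: 0.454
grasp_force: 17.6
```

```bash
python3 - <<'E'
from cell import r, eyes
import cv2
f=eyes.grab_frame('wrist');cv2.imwrite('pics/w4.png',cv2.resize(f['img'][200:370,160:400,::-1],None,fx=3,fy=3,interpolation=cv2.INTER_CUBIC))
E
```

```text
(no output)
```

View pics/w4.png

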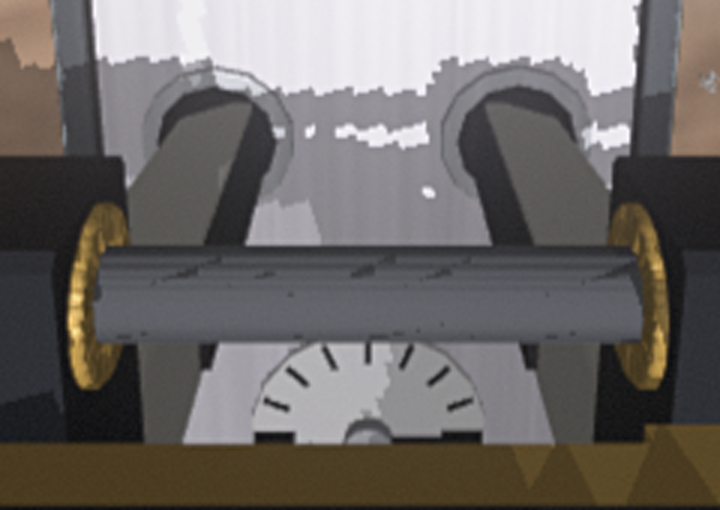

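The picture shows the pointer lying right, from the hub at (368,435) to (480,437). I'll hold for two more seconds, then release straight up.

Request:
{"op": "drive_effector", "data": {"moves": {"sx":[0,0,0,0,0,0,0,0,0,0,0,0,0,0,0,0,0,0,0,0],"sy":[0,0,0,0,0,0,0,0,0,0,0,0,0,0,0,0,0,0,0,0],"sz":[0,0,0,0,0,0,0,0,0,0,0,0,0,0,0,0,0,0,0,0],"ax":[0,0,0,0,0,0,0,0,0,0,0,0,0,0,0,0,0,0,0,0],"ay":[0,0,0,0,0,0,0,0,0,0,0,0,0,0,0,0,0,0,0,0],"az":[0,0,0,0,0,0,0,0,0,0,0,0,0,0,0,0,0,0,0,0]}}}

```text
clock: 12.35
eef_pos: [0.55, -0.1944, 0.08]
eef_rot: [0.991, -0.133, 0.0, 0.0]
wrist_force: [-12.0, 4.3, 35.8]
finger_gap: 0.458
grasp_force: 17.6
```

Request:
{"op": "drive_effector", "data": {"moves": {"sx":[0,0,0,0,-0.02,-0.05,-0.07,-0.07,-0.07,-0.07],"sy":[0,0,0,0,0,0,0,0,0,0],"sz":[-0.004,-0.01,-0.018,-0.03,-0.06,-0.09,-0.12,-0.12,-0.12,-0.12],"ax":[0,0,0,0,0,0,0,0,0,0],"ay":[0,0,0,0,0,0,0,0,0,0],"az":[0,0,0,0,0,0,0,0,0,0]}}}

```text
clock: 13.35
eef_pos: [0.4822, -0.1757, 0.1965]
eef_rot: [0.991, -0.133, -0.0, -0.0]
wrist_force: [-0.3, -0.0, 0.1]
finger_gap: 0.459
grasp_force: 0.0
```

```bash
python3 - <<'E'
from cell import r, eyes
import cv2
f=eyes.grab_frame('wrist');cv2.imwrite('pics/w5.png',f['img'][:,:,::-1])
E
```

```text
(no output)
```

View pics/w5.png

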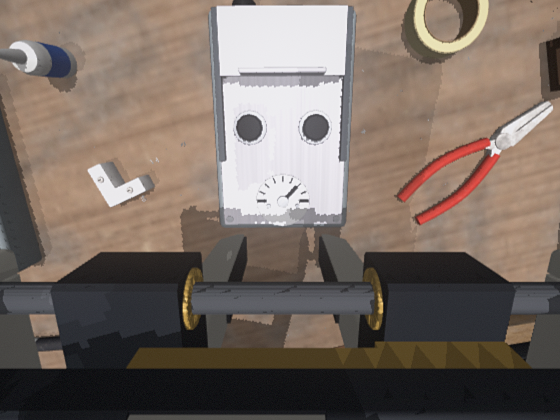

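The cover is open with its lip at row 70. Both buttons are up, at (248,127) and (316,127), and the pointer is already swinging back. Nothing else in this view has moved.

```bash
python3 -c "
from cell import r, eyes
print(r.finish_job())"
```

```text
the job is handed in; nothing more can be done
None
```

The interlock is reset and the job is handed in: the cover is fully open, and both buttons were held down together for about 6 s until the pointer lay at its right-hand stop, then released with the arm drawn clear.

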